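Switch the laser attenuator to alignment and set out the target plate

TASK

Make the optical bench ready for beam alignment: first pull the attenuator's sprung selector knob up, turn its white pointer to the green tag and let it drop fully into that detent. Then slide the yellow target plate out of the robot-side end of its rack far enough to pinch it, and lay it face up, flat, centred and lengthwise on the dark steel stand. Do not drop the plate, and leave the other things on the bench where they are.

Things in the scene. Friction and masses are not known exactly. Their poses are not given: they have to be found in the camera images.
- attenuator: blue fixed box 170 x 150 mm, top 70 mm above the bench, with the black selector knob in the middle of its top. Origin: centre of its footprint on the bench; z up. The knob's axis is the vertical line through the origin.
- sel_lift (a joint): how far the selector knob is pulled up, 0 (seated in a detent) to 0.016 m (stop). A spring of 150 N/m pushes it down: with the knob's weight it takes about 4 N to start and about 6.5 N at the top. Pins under the knob sit in notches every 60 degrees of a collar 10 mm high: the knob turns only when pulled up 9 mm or more (12 to 14 mm is comfortable); if let go between notches it stays up, and within about 5 degrees of a notch it drops in by itself.
- sel_turn (a joint): angle of the selector knob, rad, positive counter-clockwise from above, 0 at the detent in which it starts (pointer towards the attenuator's -x side). The other detents are at +1.047 and -1.047 (stops at +-1.25); about 0.06 rad of play in a detent. One of these two has the green tag, the other the red.
- sel_grip (a point): point on the knob's axis, at the middle of its black bar grip: bar 50 mm long, 14 mm wide, 32 mm high, its top 12 mm above this point, its foot 20 mm below this point on a round skirt of 64 mm diameter. Pinch it across the 14 mm width. The point's x axis runs along the bar, the pointer (white line on bar and skirt) is on its -x side. Moves with the knob; with the knob seated it is 108 mm above the bench.
- sel_aim (a point): point on the line of the white pointer, 52 mm from the knob's axis; it lies over a tag when the knob is in that tag's detent. Moves with the knob.
- tag_green: green disc, 14 mm diameter, 3 mm high, fixed on top of the attenuator 52 mm from the knob's axis, 60 degrees to one side of the pointer's start: the alignment setting. Origin: centre of its underside.
- tag_red: the same in red, 60 degrees to the other side: the full-power setting.
- rack: black plate rack on a grey pedestal, fixed. Its level floor is 60 mm above the bench, 140 mm long (x from -60 to +80 mm), 90 mm wide. Two guide rails 7 mm high along both long sides leave a channel 59 mm wide along x, open at both ends. Only the -x end (which faces the robot) is free for sliding the plate out; the floor's front edge is at x = -60 mm; under the overhang nothing stands within 60 mm down. Origin: on the bench under the channel; x along the channel.
- plate: loose yellow target plate with black rings, 110 x 56 x 5 mm (x, y, z), about 85 g, lying in the rack's channel between the rails, its x along the channel, its front end 5 to 15 mm inside the floor's front edge, 15 to 25 mm of floor free behind its back end. Push its back end with shut fingertips just above the floor, or drag it by its top. It tips over the front edge once its centre passes that edge. Origin: centre of its underside; z up, rings on the top.
- stand: fixed dark steel stand: a level top 80 x 36 mm (x, y), 60 mm above the bench, on a post; a thin white line runs along its x. The plate, 56 mm wide, overhangs it by 10 mm each side, so fingers holding the plate by its long edges straddle it. Origin: on the bench under the top's centre.
- mirror_a: bystander, leave it alone: mirror on a post with a 50 x 70 mm foot, 112 mm high. Origin at its underside.
- mirror_b: bystander, leave it alone: green filter on a post with a 50 x 70 mm foot, 112 mm high. Origin at its underside.
- driver: bystander, leave it alone: screwdriver lying flat, 170 mm long. Origin at its underside.
- lens_tube: bystander, leave it alone: black lens tube, 31 mm diameter, 40 mm high. Origin at its underside.
- meter_head: bystander, leave it alone: round aluminium power-meter head, 64 mm diameter, 22 mm high. Origin at its underside.
- beam_dump: bystander, leave it alone: black beam dump, 60 x 50 x 54 mm. Origin at its underside.
- cleaner: bystander, leave it alone: white bottle, 50 mm diameter, 110 mm high. Origin at its underside.

How it is judged:
On the way, in this order (a step that is already met when the one before it is completed fails the run):
1. the selector knob has dropped into the detent at the green tag, with the plate still in its rack (horizontal distance between sel_aim and tag_green below 0.008 m and value of joint sel_lift below 0.003 m and horizontal distance between plate and rack below 0.03 m), for 0.2 s.
2. the target plate has been slid out at least 25 mm over the robot-side edge of the rack, along its channel (x of plate in the frame of rack below -0.03 m and z of plate in the frame of rack below 0.068 m), for 0.1 s.
3. the target plate lies flat and centred on the stand (horizontal distance between plate and stand below 0.015 m and angle between the x axis of plate and the x axis of stand, either way round below 0.2 rad and z of plate in the frame of stand between 0.057 and 0.0635 m and angle between plate's own z axis and vertical below 0.06 rad), for 0.2 s.
At the end, for the whole second after the job is handed in: The selector is in the green tag's detent (pointer line within 8 mm of the tag's centre at 52 mm radius, knob less than 3 mm up); the plate rests face up on the stand, centre within 15 mm of the stand's centre, length within 0.2 rad of the stand's length, level within 0.06 rad (all of step 3 and horizontal distance between sel_aim and tag_green below 0.008 m and value of joint sel_lift below 0.003 m and linear speed of plate below 0.01 m/s); the robot touches nothing.
It fails at once if the selector was forced round without being pulled up out of its detent (value of joint sel_lift below 0.006 m and (value of joint sel_turn between 0.25 and 0.8 rad or value of joint sel_turn between -0.8 and -0.25 rad)).
It fails at once if a bystander was moved more than 30 mm (distance of any of mirror_a, mirror_b, driver, lens_tube, meter_head, beam_dump, cleaner from where it was at the start of the episode above 0.03 m).
It fails at once if the plate was dropped (fell freely by more than about 10 mm) (contact force between the fingers and plate below 0.01 N and linear speed of plate above 0.45 m/s).
It also fails if it takes over 58 s, if anything falls off the work surface, if the arm or the gripper's body presses on something with over 40 N, if the wrist force passes 120 N, or if a joint passes its speed limit or range.

ROBOT

A 7-joint arm with a two-finger parallel gripper is mounted at the origin on the work surface. World frame = base frame: x ahead of the robot, y to its left, z up, the work surface at z = 0. Lengths are in m, angles in rad, forces in N, time in s.
With the tool pointing down it reaches from about 0.4 to 0.9 m from the base axis. Payload 5.5 kg.
Tool frame: the origin (TCP) lies between the finger pads; the fingertips stand 17 mm ahead of it and the grasp point (between the pads) lies 2 mm behind it; z points along the fingers, y is the line along which they close (so a half turn about z gives the same grasp; the last joint's range is limited). The gripper opens to 92 mm and grips with 3 to 60 N. Pads are 19 mm wide; open, the fingers measure 130 mm over their backs; the gripper's body (75 mm by 190 mm) begins 47 mm behind the grasp point.
Start: joints at [1.589, 0.501, -0.427, 1.55, 0.221, 1.138, -0.21], TCP at [0.158, -0.631, 0.244] pointing down, gripper open.
Joint ranges: [-2.88, 2.88], [-0.31, 2.03], [-1.54, 1.56], [0.2, 2.42], [-1.41, 4.55], [0.19, 2.02], [-2.57, 2.57]. Speed limits (rad/s): [2.57, 2.57, 3.14, 3.14, 3.14, 3.14, 3.14].

INTERFACE

Orientations are given as a 3x3 rotation matrix whose columns are the frame's x, y, z axes.
In Python, from rig import ctrl, get_image, ticket gives the robot as it stands.
- The arm moves only by the tool servo_tool, never from a script. Its arguments are lists of equal length, an entry for each row: "offset": the shift along the world's x, y, z in m, a list of three; "roll": the turn about the world's z in degrees. A call has 1 to 20 rows; each row shifts and turns the commanded pose from where the row before left it; what a row does not reach is not made up. A row lasts 1/8 s, in which the tool goes at most 62.5 mm and 10.7 degrees, less where a joint would pass 70% of its speed; a pose out of reach is approached as far as the arm can. A call is refused whole if a number of a shift passes 0.0625 or a number of a turn 10.7, either way. A call with a gripper value outside its range is refused whole. "grip" is the opening, from 0 (shut) to 1 (fully open), set as the call begins (left out, the last holds). The fingers move at their own pace and stop on an object; "grip_force" is the grip in N (left out, the last holds). Time passes only in rows, so rows that do not move let the fingers close. It gives the time, the measured TCP pose, the force, the opening and the grip force at its end, in the units of the state.
- ctrl.state(): the state, without advancing time (a new reading comes with each control period).
- get_image(name): name is "scene" or "side" or "wrist"; returns a dict with "pixels" (384x512x3 uint8, red, green, blue), "vertical_fov" (degrees; the focal length in pixels is half the picture's height over the tangent of half this angle, whatever the lens; pixels are square), "cx", "cy" (the principal point, pixels), "dist_coeffs" ([k1, k2, p1, p2, k3] as OpenCV has them; the pictures are not rectified), "cam_to_world" (4x4, takes a point from camera to world coordinates). Camera axes: x right, y up, looking along -z (the intrinsics and any distortion apply to the point x, -y, -z); pixel columns grow to the right and rows downward; lengths in m; the calibration is good to about 2 mm. A picture is of the moment at which its call begins. There is no depth.
- ticket.hand_in(): hands the job in; it is judged then, once.
The state is a dict: "t": time; "joint_positions": joint angles; "dq": joint speeds; "joint_efforts": joint torques, N m; "eef_pos": TCP position; "tcp_rot": TCP orientation; "wrist_force": force on the tool from outside, world axes, zero at the start; "wrist_torque": the same for the moment, N m; "finger_gap": finger opening in m; "grip_force": force on a finger pad.
Only numpy, scipy, OpenCV 4.12 (cv2) and the standard library are available. Lean on these libraries where they do the work, as an engineer would, in place of code of your own. Each camera call takes 0.05 s, during which the arm holds its last target. There are 200 camera calls.

## Working session

There is one attempt and no reset: what is moved stays moved. The work goes in short steps, Python scripts to look and compute and a tool call to move; the robot and the scene stay as the last step left them, time stands still between calls to the robot, and variables do not carry over. Pictures are saved under pics/ and viewed, at most 10 in all, crops included, and the job is handed in when it is done.

Besides the shell and the picture viewer there is one more tool, called after "Call:" by a JSON object that holds its "fn" and its "kwargs", one argument or row to a line. servo_tool: Moves the arm, as the interface text tells. Its arguments: {"type":"object","properties":{"offset":{"type":"array","items":{"type":"array","items":{"type":"number"}}},"roll":{"type":"array","items":{"type":"number"}},"grip":{"type":"number"},"grip_force":{"type":"number"}},"required":["offset","roll"]}

```bash
mkdir -p pics
cat > h.py <<'E'
import numpy as np, cv2
from rig import ctrl, get_image, ticket
def cam(n):
    im=get_image(n); p=im["pixels"]; H=p.shape[0]
    f=H/2/np.tan(np.radians(im["vertical_fov"])/2)
    K=np.array([[f,0,im["cx"]],[0,f,im["cy"]],[0,0,1]]); return p,K,np.array(im["dist_coeffs"],float),np.array(im["cam_to_world"])
def px2w(c,uv,z):
    p,K,d,T=c; uv=np.array(uv,float).reshape(-1,1,2)
    n=cv2.undistortPoints(uv,K,d).reshape(-1,2)
    r=np.c_[n[:,0],-n[:,1],-np.ones(len(n))]@T[:3,:3].T; o=T[:3,3]
    return o+r*((z-o[2])/r[:,2])[:,None]
def w2px(c,P):
    p,K,d,T=c; q=(np.array(P,float).reshape(-1,3)-T[:3,3])@T[:3,:3]; q=q*[1,-1,-1]
    return cv2.projectPoints(q,np.zeros(3),np.zeros(3),K,d)[0].reshape(-1,2)
def save(c,name,crop=None,s=1):
    p=c[0][:,:,::-1]
    if crop: p=p[crop[1]:crop[3],crop[0]:crop[2]]
    cv2.imwrite("pics/"+name,cv2.resize(p,None,fx=s,fy=s,interpolation=cv2.INTER_CUBIC))
E
python3 - <<'E'
from h import *
a=cam("scene");save(a,"scene0.png",None,1.5);b=cam("side");save(b,"side0.png",None,1.5)
for c in(a,b):print(c[3].round(3).tolist(),c[1][0,0],c[2])
E
```

```text
[[-0.146, -0.615, 0.775, 1.436], [0.989, -0.102, 0.105, 0.151], [0.014, 0.782, 0.623, 0.744], [0.0, 0.0, 0.0, 1.0]] 371.53937054533 [0.02489671 0.         0.         0.         0.        ]
[[-0.936, 0.252, -0.246, 0.228], [-0.352, -0.633, 0.689, 1.158], [0.018, 0.732, 0.682, 1.212], [0.0, 0.0, 0.0, 1.0]] 495.40378154776585 [-0.12358357  0.          0.          0.          0.        ]
```

View pics/scene0.png

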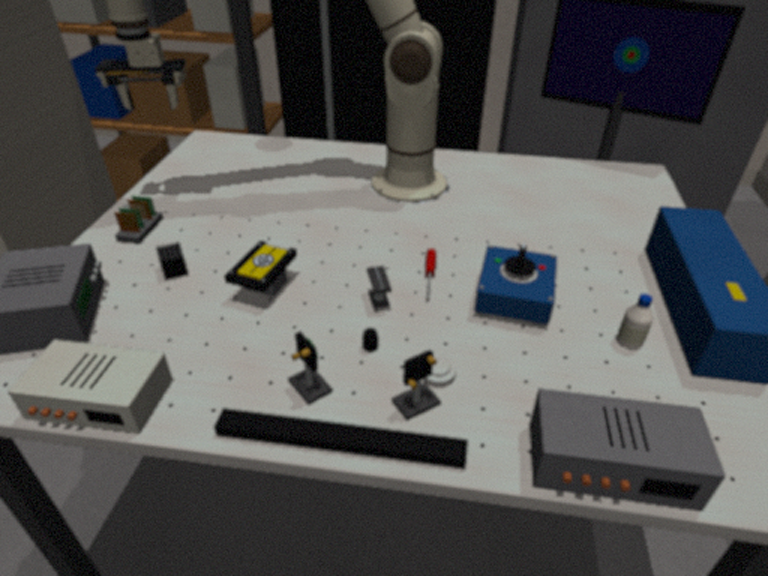

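View pics/side0.png

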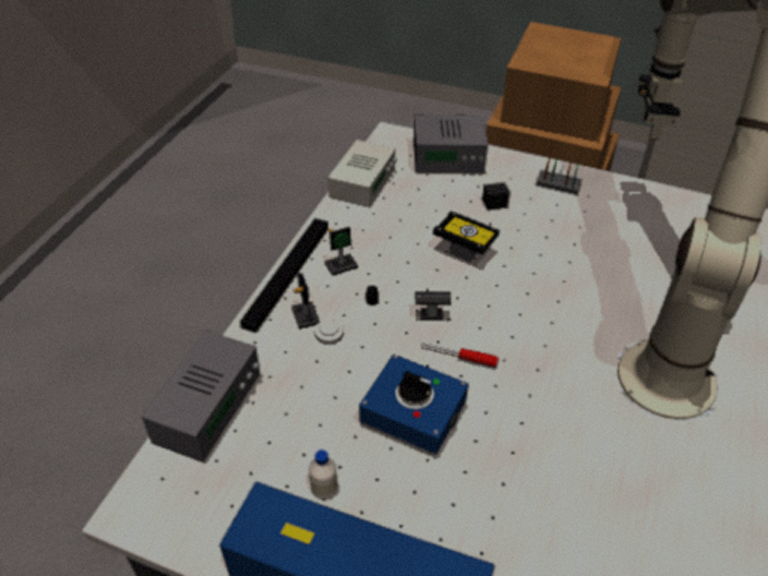

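The pictures show the blue attenuator (scene 516,283; side 414,400 in the 1.5x view), the yellow plate in its rack (262,262; 468,230), the stand (378,285; 432,300), with the screwdriver between the stand and attenuator. Green tag is at side (436,381), red at (417,413).

Run:
```python
from h import *
def blob(c,m,box):
    M=np.zeros(m.shape,np.uint8);x0,y0,x1,y1=[int(v/1.5) for v in box];M[y0:y1,x0:x1]=m[y0:y1,x0:x1];
    n,l,s,ce=cv2.connectedComponentsWithStats(M)
    if n<2:return None,None,0
    i=1+np.argmax(s[1:,4]);return ce[i],l==i,s[i,4]
for n,bx in(("scene",dict(att=(470,240,565,300),plate=(220,235,305,290),stand=(360,260,400,295))),("side",dict(att=(360,350,470,440),plate=(430,205,505,250),stand=(405,285,460,310)))):
    c=cam(n);h=cv2.cvtColor(c[0],cv2.COLOR_RGB2HSV).astype(int);H,S,V=h[...,0],h[...,1],h[...,2]
    g=(H>45)&(H<85)&(S>110)&(V>60); r=((H<8)|(H>172))&(S>130)&(V>80)
    for nm,m in(("green",g),("red",r)):
        p,_,k=blob(c,m,bx["att"]); 
        if p is not None: print(n,nm,p.round(1),k,px2w(c,[p],.0725).round(4))
    y=(H>18)&(H<38)&(S>110)&(V>70)
    p,l,k=blob(c,y,bx["plate"]);yy,xx=np.nonzero(l)
    hull=cv2.convexHull(np.c_[xx,yy].astype(np.float32)).reshape(-1,2)
    W=px2w(c,hull,.065)[:,:2];print(n,"plate",k,cv2.minAreaRect((W*1000).astype(np.float32)))
    save(c,n+"_att.png",None,1)
    x0,y0,x1,y1=[int(v/1.5) for v in bx["att"]];A=c[0][y0:y1,x0:x1,::-1]
    x0,y0,x1,y1=[int(v/1.5) for v in bx["stand"]];x0-=12;x1+=12;y0-=8;y1+=15;B=c[0][y0:y1,x0:x1,::-1]
    print(n,"stand crop",x0,y0,A.shape)
    A=cv2.resize(A,(390,int(390*A.shape[0]/A.shape[1])),interpolation=3);B=cv2.resize(B,None,fx=6,fy=6,interpolation=3)
    o=np.zeros((max(A.shape[0],B.shape[0]),390+B.shape[1],3),np.uint8);o[:A.shape[0],:390]=A;o[:B.shape[0],390:]=B
    globals()["o_"+n]=o
w=max(o_scene.shape[1],o_side.shape[1]);P=lambda o:np.pad(o,((0,0),(0,w-o.shape[1]),(0,0)))
o=np.vstack([P(o_scene),P(o_side)]);print(o.shape,o_scene.shape);cv2.imwrite("pics/crops.png",o)
```

```text
scene green [331.7 173.1] 9 [[0.4505 0.2414 0.0725]]
scene red [360.8 177.8] 6 [[0.4614 0.3308 0.0725]]
scene plate 333 ((526.8284912109375, -247.79710388183594), (62.39826583862305, 113.40927124023438), 76.68737030029297)
scene stand crop 228 165 (40, 63, 3)
side green [290.5 254. ] 14 [[0.4507 0.2414 0.0725]]
side red [309.3 235.4] 37 [[0.4194 0.1503 0.0725]]
side plate 251 ((523.7158813476562, -247.1682891845703), (60.6843376159668, 114.1380844116211), 77.68978881835938)
side stand crop 258 182 (60, 73, 3)
(596, 750, 3) (276, 690, 3)
```

View pics/crops.png

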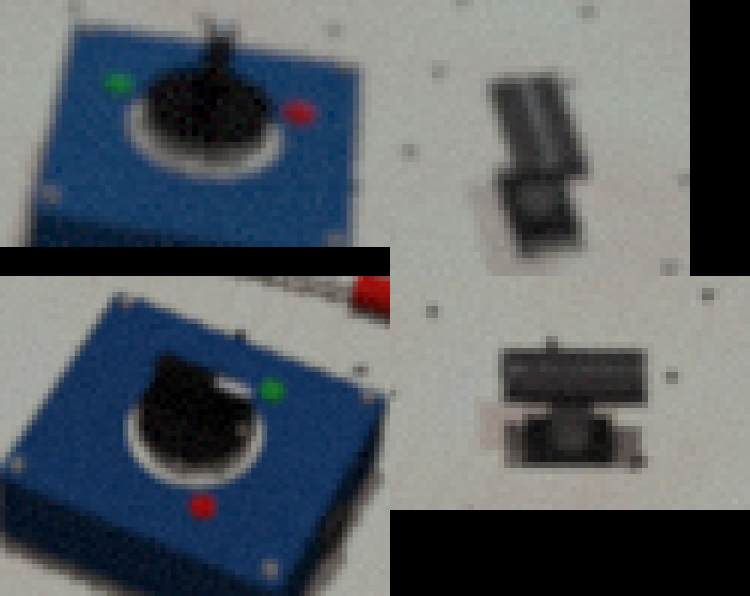

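The crops show the knob pointer midway between green (y−) and red tags, and the stand's top as a clean quadrilateral. The tags are 90.0 mm apart, matching 2·52·sin60, so the turn to green is +60° CCW.

Run:
```python
from h import *
s=ctrl.state();print(s["eef_pos"],np.round(s["tcp_rot"],3).tolist(),s["finger_gap"],s["wrist_force"],s["t"])
for n,q,o in(("scene",[(490,80),(560,73),(588,172),(510,177)],(228,165)),("side",[(500,74),(648,74),(648,126),(500,126)],(258,182))):
    c=cam(n);uv=(np.array(q,float)-[390,0])/6+o-.5
    W=px2w(c,uv,.06)[:,:2];print(n,(W*1000).round(0).tolist(),W.mean(0).round(4),cv2.minAreaRect((W*1000).astype(np.float32)))
c=cam("wrist");print(c[3].round(3).tolist(),c[1][0,0])
```

```text
[ 0.1574056  -0.63022481  0.24307183] [[0.97, 0.242, -0.0], [0.242, -0.97, 0.001], [0.0, -0.001, -1.0]] 0.09193961217028729 [-0.73223873  0.99148763  0.37369339] 0.2
scene [[504.0, -29.0], [492.0, 6.0], [573.0, 33.0], [583.0, -5.0]] [0.538  0.0013] ((538.4194946289062, 1.0119476318359375), (85.3518295288086, 38.83214569091797), 18.35684585571289)
side [[580.0, 1.0], [502.0, -30.0], [490.0, 10.0], [566.0, 40.0]] [0.5346 0.0054] ((534.2442626953125, 5.261299133300781), (85.21305847167969, 41.591461181640625), 21.599863052368164)
[[0.242, 0.932, 0.269, 0.23], [-0.97, 0.233, 0.066, -0.612], [-0.001, -0.277, 0.961, 0.383], [0.0, 0.0, 0.0, 1.0]] 277.4055591097185
```

Call:
{"fn": "servo_tool", "kwargs": {
  "offset": [
    [0.032,0.037,0.004],
    [0.032,0.037,0.004],
    [0.032,0.037,0.004],
    [0.032,0.037,0.004],
    [0.032,0.037,0.004],
    [0.032,0.037,0.004],
    [0.032,0.037,0.004],
    [0.032,0.037,0.004],
    [0.032,0.037,0.004],
    [0.032,0.037,0.004],
    [0,0,0],
    [0,0,0]
  ],
  "roll": [-2,-2,-2,-2,-2,-2,-2,-2,-2,-2,0,0]
}}

```text
t: 1.85
eef_pos: [0.4772, -0.261, 0.2836]
tcp_rot: [[0.995, -0.104, -0.001], [-0.104, -0.995, -0.001], [-0.001, 0.001, -1.0]]
wrist_force: [0.2, -1.2, -0.5]
finger_gap: 0.0922
grip_force: 0.0
```

Run:
```python
from h import *
s=ctrl.state();print(s["eef_pos"],np.round(s["tcp_rot"],3).tolist(),s["joint_positions"],s["t"])
c=cam("wrist");save(c,"w1.png")
h=cv2.cvtColor(c[0],cv2.COLOR_RGB2HSV).astype(int);H,S,V=h[...,0],h[...,1],h[...,2]
m=((H>18)&(H<38)&(S>110)&(V>70)).astype(np.uint8)
n,l,st,ce=cv2.connectedComponentsWithStats(m);i=1+np.argmax(st[1:,4]);yy,xx=np.nonzero(l==i)
hull=cv2.convexHull(np.c_[xx,yy].astype(np.float32)).reshape(-1,2)
print(st[i],cv2.minAreaRect((px2w(c,hull,.065)[:,:2]*1000).astype(np.float32)))
```

```text
[ 0.47716498 -0.26102422  0.28358806] [[0.995, -0.104, -0.001], [-0.104, -0.995, -0.001], [-0.001, 0.001, -1.0]] [ 0.94721155  0.29194812 -0.59843656  1.76917622  0.18056303  1.13575523
 -1.38268208] 1.85
[ 210   90   54   93 3222] ((522.8711547851562, -245.8338623046875), (58.44439697265625, 112.41008758544922), 77.79257202148438)
```

View pics/w1.png

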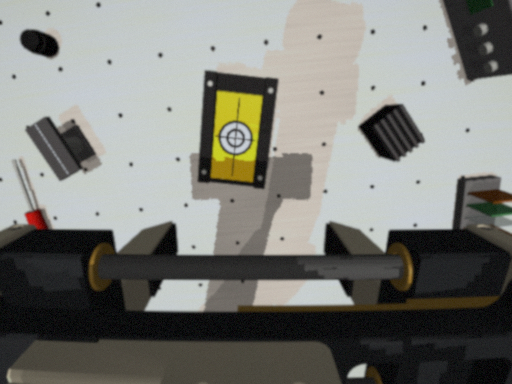

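The wrist picture shows the plate (235,135) between the rails, the stand (70,145) to the left, and nothing close on the rack's robot side. Next I'll move over toward the stand and attenuator.

Call:
{"fn": "servo_tool", "kwargs": {
  "offset": [
    [0.001,0.037,0],
    [0.001,0.037,0],
    [0.001,0.037,0],
    [0.001,0.037,0],
    [0.001,0.037,0],
    [0.001,0.037,0],
    [0.001,0.037,0],
    [0,0,0],
    [0,0,0]
  ],
  "roll": [0,0,0,0,0,0,0,0,0]
}}

```text
t: 3.02
eef_pos: [0.4844, -0.0036, 0.2836]
tcp_rot: [[0.994, -0.106, -0.0], [-0.106, -0.994, -0.001], [-0.0, 0.001, -1.0]]
wrist_force: [0.5, -0.2, -0.5]
finger_gap: 0.0917
grip_force: 0.0
```

Run:
```python
from h import *
s=ctrl.state();print(s["eef_pos"],s["joint_positions"],s["t"])
c=cam("wrist");save(c,"w2.png",(100,0,500,250),2)
```

```text
[ 0.48440426 -0.00355854  0.28356952] [ 0.63347302  0.19343684 -0.76239506  1.89916259  0.15005241  1.10672446
 -1.86454102] 3.025
```

View pics/w2.png

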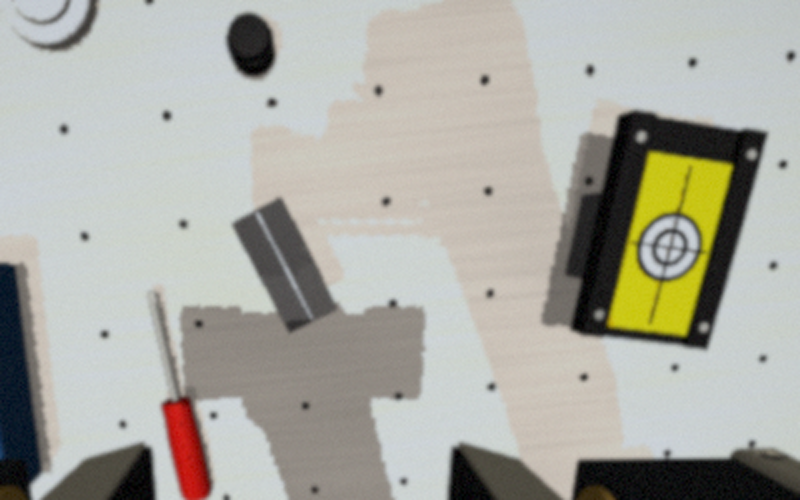

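Call:
{"fn": "servo_tool", "kwargs": {
  "offset": [
    [-0.008,0.038,0],
    [-0.008,0.038,0],
    [-0.008,0.038,0],
    [-0.008,0.038,0],
    [-0.008,0.038,0],
    [-0.008,0.038,0],
    [-0.008,0.038,0],
    [0,0,0],
    [0,0,0]
  ],
  "roll": [0,0,0,0,0,0,0,0,0]
}}

```text
t: 4.2
eef_pos: [0.4294, 0.2627, 0.2834]
tcp_rot: [[0.994, -0.106, -0.0], [-0.106, -0.994, -0.001], [-0.0, 0.001, -1.0]]
wrist_force: [0.4, -0.3, -0.4]
finger_gap: 0.0916
grip_force: 0.0
```

Run:
```python
from h import *
s=ctrl.state();print(s["eef_pos"],np.round(s["tcp_rot"],3).tolist(),s["joint_positions"],s["t"])
c=cam("wrist");save(c,"w3.png",(100,50,400,250),2.5)
h=cv2.cvtColor(c[0],cv2.COLOR_RGB2HSV).astype(int);H,S,V=h[...,0],h[...,1],h[...,2]
for nm,m in(("g",(H>45)&(H<85)&(S>110)&(V>60)),("r",((H<8)|(H>172))&(S>130)&(V>80))):
    n,l,st,ce=cv2.connectedComponentsWithStats(m.astype(np.uint8))
    for i in range(1,n):
        if st[i,4]>15: print(nm,ce[i].round(1),st[i,4],px2w(c,[ce[i]],.0725).round(4)[0])
```

```text
[0.42936667 0.26267603 0.28335795] [[0.994, -0.106, -0.0], [-0.106, -0.994, -0.001], [-0.0, 0.001, -1.0]] [ 0.17913574  0.27157389 -0.91273646  1.85456452  0.23745777  1.13043059
 -2.49572337] 4.2
g [265.1 154.9] 97 [0.4502 0.2422 0.0725]
r [359.9 173.8] 835 [0.4128 0.1215 0.0725]
r [194.5 154.6] 84 [0.4602 0.3313 0.0725]
```

View pics/w3.png

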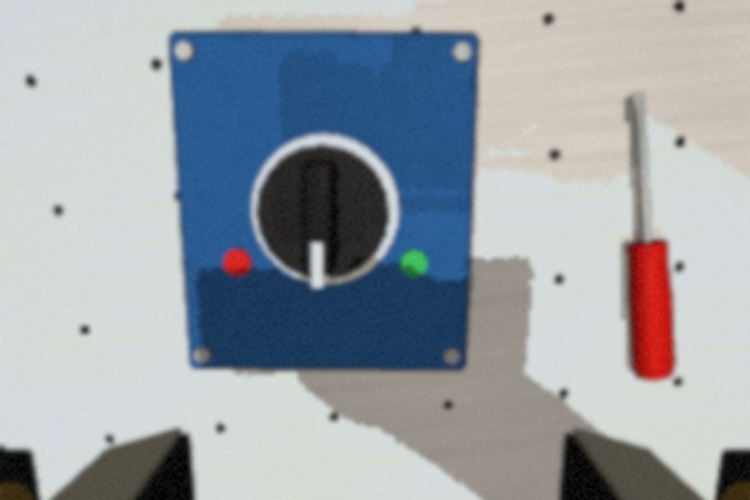

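The stand's white line and the rack are clear in the first crop, and the pointer sits between red (left) and green (right) in the second. Next I'll go above the knob, and work out stand and rack poses.

Call:
{"fn": "servo_tool", "kwargs": {
  "offset": [
    [0.013,0.005,-0.02],
    [0.013,0.005,-0.02],
    [0.013,0.005,-0.02],
    [0.013,0.006,-0.02],
    [0,0,-0.02],
    [0,0,0],
    [0,0,0]
  ],
  "roll": [0,0,0,0,0,0,0]
}}

```text
t: 5.12
eef_pos: [0.4812, 0.2847, 0.1844]
tcp_rot: [[0.994, -0.105, 0.001], [-0.105, -0.994, -0.0], [0.001, -0.0, -1.0]]
wrist_force: [-0.3, -0.1, -0.1]
finger_gap: 0.092
grip_force: 0.0
```

Run:
```python
from h import *
s=ctrl.state();print(s["eef_pos"],np.round(s["tcp_rot"],3).tolist(),s["joint_positions"],s["t"])
# w2 view: rebuild camera from its tool pose (rigid mount)
c=cam("wrist");Tt=np.eye(4);Tt[:3,:3]=s["tcp_rot"];Tt[:3,3]=s["eef_pos"];X=np.linalg.inv(Tt)@c[3]
T2=np.eye(4);T2[:3,:3]=[[.994,-.106,0],[-.106,-.994,-.001],[0,.001,-1]];T2[:3,3]=[.4844,-.0036,.2836]
c2=(c[0],c[1],c[2],T2@X)
for nm,q,z in(("stand",[(281,198),(336,308),(289,331),(233,223)],.06),("rack",[(624,113),(765,132),(709,348),(574,331)],.067),("line",[(258,212),(312,320)],.06),("plate ring",[(670,246)],.065)):
    W=px2w(c2,np.array(q,float)/2+[100,0]-.25,z)[:,:2]*1000;print(nm,W.round(0).tolist(),W.mean(0).round(1),cv2.minAreaRect(W.astype(np.float32)) if len(q)>2 else "")
```

```text
[0.48124317 0.28465973 0.18438292] [[0.994, -0.105, 0.001], [-0.105, -0.994, -0.0], [0.001, -0.0, -1.0]] [-0.04452768  0.45928186 -0.68334232  1.83231726  0.34645984  0.97132753
 -2.55226475] 5.125
stand [[577.0, -0.0], [504.0, -28.0], [493.0, 4.0], [565.0, 32.0]] [534.7   1.8] ((534.7919921875, 1.6923484802246094), (77.85066223144531, 34.50575256347656), 20.712257385253906)
rack [[605.0, -212.0], [588.0, -303.0], [453.0, -277.0], [474.0, -183.0]] [ 530.2 -243.5] ((529.6461181640625, -242.48439025878906), (96.31417083740234, 137.3406219482422), 79.11076354980469)
line [[570.0, 15.0], [498.0, -12.0]] [534.1   1.7] 
plate ring [[523.0, -246.0]] [ 523.3 -245.9]
```

Joint 7 is at -2.55, right by its limit, so I'll take the half-turned grasp instead.

Call:
{"fn": "servo_tool", "kwargs": {
  "offset": [
    [0,0,0],
    [0,0,0],
    [0,0,0],
    [0,0,0],
    [0,0,0],
    [0,0,0],
    [0,0,0],
    [0,0,0],
    [0,0,0],
    [0,0,0],
    [0,0,0],
    [0,0,0],
    [0,0,0],
    [0,0,0],
    [0,0,0],
    [0,0,0],
    [0,0,0],
    [0,0,0],
    [0,0,0]
  ],
  "roll": [10.55,10.55,10.55,10.55,10.55,10.55,10.55,10.55,10.55,10.55,10.55,10.55,10.55,10.55,10.55,10.55,10.55,0,0],
  "grip": 0.5
}}

```text
t: 7.55
eef_pos: [0.481, 0.2852, 0.1842]
tcp_rot: [[-0.993, 0.12, 0.001], [0.12, 0.993, 0.0], [-0.001, 0.0, -1.0]]
wrist_force: [0.1, 0.2, -0.1]
finger_gap: 0.0459
grip_force: 0.0
```

Run:
```python
from h import *
s=ctrl.state();print(s["eef_pos"],s["joint_positions"],s["t"],s["finger_gap"],np.degrees(np.arctan2(s["tcp_rot"][1][0],s["tcp_rot"][0][0])))
```

```text
[0.48101663 0.28516644 0.18420111] [ 0.33557316  0.81856295 -1.3504381   1.82212299  0.85377229  1.23997829
  0.17644877] 7.55 0.045868918151449035 173.13413341881898
```

Call:
{"fn": "servo_tool", "kwargs": {
  "offset": [
    [0,-0.001,-0.02],
    [0,0,-0.02],
    [0,0,-0.02],
    [0,0,-0.014],
    [0,0,0]
  ],
  "roll": [0,0,0,0,0]
}}

```text
t: 8.18
eef_pos: [0.4797, 0.284, 0.1082]
tcp_rot: [[-0.993, 0.115, -0.002], [0.115, 0.993, -0.001], [0.002, -0.001, -1.0]]
wrist_force: [-0.1, -0.0, 0.5]
finger_gap: 0.0461
grip_force: 0.0
```

Call:
{"fn": "servo_tool", "kwargs": {
  "offset": [
    [0,0,0],
    [0,0,0],
    [0,0,0],
    [0,0,0],
    [0,0,0]
  ],
  "roll": [0,0,0,0,0],
  "grip": 0,
  "grip_force": 30
}}

```text
t: 8.8
eef_pos: [0.4808, 0.2836, 0.1101]
tcp_rot: [[-0.993, 0.116, 0.0], [0.116, 0.993, -0.002], [-0.001, -0.002, -1.0]]
wrist_force: [-0.6, -4.4, 6.3]
finger_gap: 0.0138
grip_force: 30.0
```

Call:
{"fn": "servo_tool", "kwargs": {
  "offset": [
    [0,0,0.005],
    [0,0,0.005],
    [0,0,0.003],
    [0,0,0],
    [0,0,0]
  ],
  "roll": [0,0,0,0,0]
}}

```text
t: 9.43
eef_pos: [0.4807, 0.2836, 0.1224]
tcp_rot: [[-0.993, 0.116, -0.0], [0.116, 0.993, -0.001], [-0.0, -0.001, -1.0]]
wrist_force: [2.3, -4.4, -5.1]
finger_gap: 0.0139
grip_force: 30.0
```

Call:
{"fn": "servo_tool", "kwargs": {
  "offset": [
    [0,0,0],
    [0,0,0],
    [0,0,0],
    [0,0,0],
    [0,0,0],
    [0,0,0],
    [0,0,0],
    [0,0,0],
    [0,0,0],
    [0,0,0],
    [0,0,0]
  ],
  "roll": [7.5,7.5,7.5,7.5,7.5,7.5,7.5,7.5,0,0,0]
}}

```text
t: 10.8
eef_pos: [0.4807, 0.2834, 0.1223]
tcp_rot: [[-0.599, -0.801, -0.0], [-0.801, 0.599, -0.002], [0.002, -0.001, -1.0]]
wrist_force: [1.9, -4.3, -5.4]
finger_gap: 0.0139
grip_force: 30.0
```

Run:
```python
from h import *
s=ctrl.state();print(s["eef_pos"],s["joint_positions"],s["wrist_torque"],s["t"],np.degrees(np.arctan2(s["tcp_rot"][1][0],s["tcp_rot"][0][0])))
```

```text
[0.48074803 0.28342335 0.12225021] [ 0.34134283  1.02591572 -1.41687378  1.86459276  1.07386374  1.29351681
  1.09107551] [-0.98003917 -0.58894641  0.04253643] 10.8 -126.76331136378097
```

Call:
{"fn": "servo_tool", "kwargs": {
  "offset": [
    [0,0,-0.004],
    [0,0,-0.004],
    [0,0,-0.004],
    [0,0,-0.001],
    [0,0,0],
    [0,0,0]
  ],
  "roll": [0,0,0,0,0,0]
}}

```text
t: 11.55
eef_pos: [0.4808, 0.2835, 0.1102]
tcp_rot: [[-0.598, -0.801, 0.0], [-0.801, 0.598, -0.002], [0.002, -0.001, -1.0]]
wrist_force: [0.3, -6.7, 1.0]
finger_gap: 0.0142
grip_force: 30.0
```

Call:
{"fn": "servo_tool", "kwargs": {
  "offset": [
    [0,0,0],
    [0,0,0],
    [0,0,0],
    [0,0,0.02],
    [0,0,0.03],
    [0,0,0.04],
    [0,0,0.04],
    [0,0,0]
  ],
  "roll": [0,0,0,0,0,0,0,0],
  "grip": 0.5
}}

```text
t: 12.55
eef_pos: [0.4814, 0.2865, 0.2446]
tcp_rot: [[-0.596, -0.803, 0.006], [-0.803, 0.596, 0.004], [-0.006, -0.003, -1.0]]
wrist_force: [0.1, 0.3, -0.3]
finger_gap: 0.046
grip_force: 0.0
```

Run:
```python
from h import *
s=ctrl.state();print(s["eef_pos"],s["joint_positions"],s["t"])
a=cam("side");b=cam("scene")
A=cv2.resize(a[0][230:300,235:320,::-1],None,fx=4.7,fy=4.7,interpolation=3);B=cv2.resize(b[0][155:225,310:380,::-1],None,fx=4.7,fy=4.7,interpolation=3)
cv2.imwrite("pics/k.png",np.hstack([A,B]))
```

```text
[0.48138373 0.28651557 0.24458324] [ 0.38718483  0.84182491 -1.50708038  1.76788834  0.86231825  1.38775078
  1.21209028] 12.55
```

View pics/k.png

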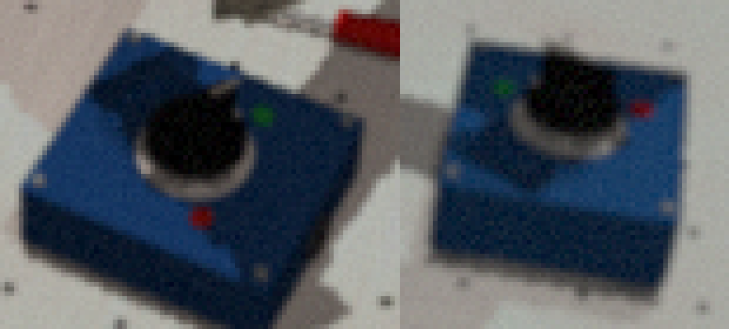

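Run:
```python
from h import *
ax=np.array([.4812,.2834]);c=cam("side")
for d in(173.36,233.36,203):
    u=np.array([np.cos(np.radians(d)),np.sin(np.radians(d))])
    P=[[*(ax+r*u),z] for r,z in((0,.12),(25,.12),(25,.088),(32,.088),(0,.088))]
    P=[[*(ax+r/1000*u),z] for r,z in((0,.12),(25,.12),(32,.088),(52,.0725))]
    print(d,((w2px(c,P)-[235,230])*4.7).round(0).tolist())
w=cam("wrist");print(w2px(w,[[*ax,.12]]))
A=cv2.resize(c[0][240:270,265:300,::-1],None,fx=10,fy=10,interpolation=3);B=cv2.resize(w[0][:,:,::-1],None,fx=.8,fy=.8)
A=np.pad(A,((0,max(0,B.shape[0]-A.shape[0])),(0,0),(0,0)));A=A[:B.shape[0]] ;cv2.imwrite("pics/k2.png",np.hstack([A,np.pad(B,((0,A.shape[0]-B.shape[0]),(0,0),(0,0)))]))
```

```text
173.36 [[197.0, 99.0], [234.0, 114.0], [241.0, 151.0], [269.0, 179.0]]
233.36 [[197.0, 99.0], [230.0, 82.0], [237.0, 111.0], [262.0, 113.0]]
203 [[197.0, 99.0], [238.0, 98.0], [246.0, 131.0], [277.0, 146.0]]
[[248.87615605 191.60016964]]
```

View pics/k2.png

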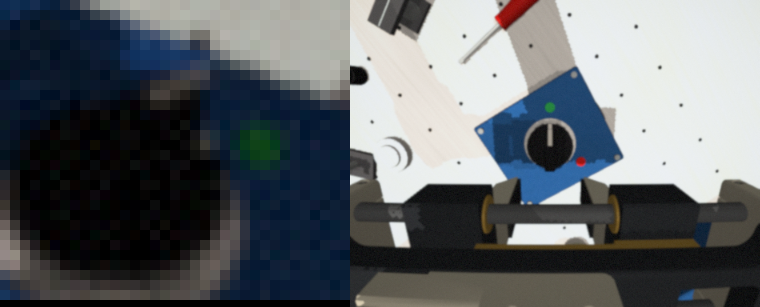

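The wrist view shows the pointer straight at the green tag, and the side view's bar top sits where a seated knob projects. Now to the back of the plate with shut fingers.

Call:
{"fn": "servo_tool", "kwargs": {
  "offset": [
    [0.007,-0.0343,0],
    [0.007,-0.0343,0],
    [0.007,-0.0343,0],
    [0.007,-0.0343,0],
    [0.007,-0.0343,0],
    [0.007,-0.0343,0],
    [0.007,-0.0343,0],
    [0.007,-0.0343,0],
    [0.007,-0.0343,0],
    [0.007,-0.0343,0],
    [0.007,-0.0343,0],
    [0.007,-0.0343,0],
    [0.007,-0.0343,0],
    [0.007,-0.0343,0],
    [0.007,-0.0343,0],
    [0.007,-0.0343,0],
    [0,0,-0.03],
    [0,0,-0.03],
    [0,0,-0.02],
    [0,0,0]
  ],
  "roll": [-4.1,-4.1,-4.1,-4.1,-4.1,-4.1,-4.1,-4.1,-4.1,-4.1,-4.1,-4.1,-4.1,-4.1,-4.1,-4.1,0,0,0,0],
  "grip": 0
}}

```text
t: 15.25
eef_pos: [0.5916, -0.2646, 0.158]
tcp_rot: [[-0.977, 0.212, -0.003], [0.212, 0.977, 0.001], [0.003, 0.001, -1.0]]
wrist_force: [0.3, 0.3, -0.3]
finger_gap: 0.0002
grip_force: 0.0
```

Run:
```python
from h import *
s=ctrl.state();print(s["eef_pos"],s["joint_positions"],s["t"],s["finger_gap"],np.degrees(np.arctan2(s["tcp_rot"][1][0],s["tcp_rot"][0][0])))
c=cam("wrist");save(c,"w5.png",None,1.2)
h=cv2.cvtColor(c[0],cv2.COLOR_RGB2HSV).astype(int);H,S,V=h[...,0],h[...,1],h[...,2]
m=((H>18)&(H<38)&(S>110)&(V>60)).astype(np.uint8);m[300:]=0
n,l,st,ce=cv2.connectedComponentsWithStats(m);i=1+np.argmax(st[1:,4]);yy,xx=np.nonzero(l==i)
hull=cv2.convexHull(np.c_[xx,yy].astype(np.float32)).reshape(-1,2)
print(st[i],cv2.minAreaRect((px2w(c,hull,.065)[:,:2]*1000).astype(np.float32)))
```

```text
[ 0.5916157  -0.2645761   0.15799005] [ 1.13070358  0.92100979 -1.22237643  1.60980021  0.89793851  1.27349502
  1.10203341] 15.25 0.000161233699868079 167.7480044897501
[ 218   44   75  140 7793] ((522.5814819335938, -245.4645233154297), (57.803104400634766, 110.20832061767578), 77.73700714111328)
```

View pics/w5.png

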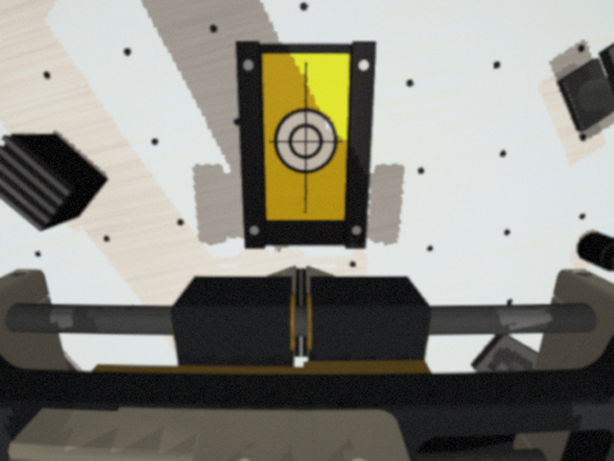

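The view shows the plate between its rails, about 7 mm inside the front edge, with free floor behind it (row 220–247), where the shut fingers will go.

Call:
{"fn": "servo_tool", "kwargs": {
  "offset": [
    [0,0.002,-0.025],
    [0,0,-0.025],
    [0,0,-0.02],
    [0,0,0],
    [0,0,0],
    [0,0,0]
  ],
  "roll": [0,0,0,0,0,0]
}}

```text
t: 16.05
eef_pos: [0.5932, -0.2624, 0.0907]
tcp_rot: [[-0.977, 0.212, 0.001], [0.212, 0.977, -0.0], [-0.001, 0.0, -1.0]]
wrist_force: [0.7, 0.9, -0.0]
finger_gap: 0.0007
grip_force: 0.0
```

Call:
{"fn": "servo_tool", "kwargs": {
  "offset": [
    [0,0,-0.006],
    [0,0,-0.005],
    [0,0,0],
    [0,0,0]
  ],
  "roll": [0,0,0,0]
}}

```text
t: 16.55
eef_pos: [0.5926, -0.2623, 0.0787]
tcp_rot: [[-0.977, 0.212, -0.0], [0.212, 0.977, 0.0], [0.0, 0.0, -1.0]]
wrist_force: [0.4, 0.6, 0.1]
finger_gap: 0.0004
grip_force: 0.0
```

Call:
{"fn": "servo_tool", "kwargs": {
  "offset": [
    [-0.005,0.0011,0],
    [-0.005,0.0011,0],
    [-0.005,0.0011,0],
    [-0.005,0.0011,0],
    [-0.005,0.0011,0],
    [-0.005,0.0011,0],
    [0,0,0],
    [0,0,0]
  ],
  "roll": [0,0,0,0,0,0,0,0]
}}

```text
t: 17.55
eef_pos: [0.5624, -0.2559, 0.0786]
tcp_rot: [[-0.977, 0.212, -0.0], [0.212, 0.977, 0.0], [0.0, -0.0, -1.0]]
wrist_force: [-0.3, -0.2, -0.0]
finger_gap: 0.0003
grip_force: 0.0
```

```bash
cat > pl.py <<'E'
from h import *
s=ctrl.state();print(s["eef_pos"],s["t"],s["joint_positions"].round(2) if hasattr(s["joint_positions"],"round") else s["joint_positions"])
for nm in("wrist","side","scene"):
    c=cam(nm)
    h=cv2.cvtColor(c[0],cv2.COLOR_RGB2HSV).astype(int);H,S,V=h[...,0],h[...,1],h[...,2]
    m=((H>18)&(H<38)&(S>110)&(V>60)).astype(np.uint8)
    if nm=="wrist": m[270:]=0
    else:
        p=w2px(c,[[.53,-.1,.06]])[0];k=np.zeros_like(m);cv2.circle(k,tuple(int(v) for v in p),95,1,-1);m&=k
    n,l,st,ce=cv2.connectedComponentsWithStats(m);i=1+np.argmax(st[1:,4]);yy,xx=np.nonzero(l==i)
    hull=cv2.convexHull(np.c_[xx,yy].astype(np.float32)).reshape(-1,2)
    print(nm,st[i],np.round(np.hstack(cv2.minAreaRect((px2w(c,hull,.065)[:,:2]*1000).astype(np.float32))),1))
E
python3 pl.py
```

```text
[ 0.56239849 -0.25586746  0.07862082] 17.55 [ 1.14  0.97 -1.16  1.73  0.99  1.14  1.03]
wrist [  197    16   111   207 16685] [ 497.4 -240.2   57.   109.5   77.7]
side [303 148  32  19 239] [ 497.7 -240.7   60.7  112.    73.4]
scene [173 173  10   9  68] [ 540.5 -232.5   42.8   27.    10.6]
```

Call:
{"fn": "servo_tool", "kwargs": {
  "offset": [
    [-0.005,0.0011,0],
    [-0.005,0.0011,0],
    [-0.005,0.0011,0],
    [-0.005,0.0011,0],
    [0,0,0],
    [0,0,0]
  ],
  "roll": [0,0,0,0,0,0]
}}

```text
t: 18.45
eef_pos: [0.5425, -0.2515, 0.0787]
tcp_rot: [[-0.977, 0.212, -0.0], [0.212, 0.977, 0.0], [0.0, -0.0, -1.0]]
wrist_force: [0.6, 0.8, 0.6]
finger_gap: 0.0006
grip_force: 0.0
```

```bash
python3 pl.py
```

```text
[ 0.54245573 -0.25148406  0.07869097] 18.45 [ 1.18  0.95 -1.17  1.79  0.99  1.12  1.01]
wrist [  197    16   110   207 16468] [ 477.5 -236.    57.   109.5   77.6]
side [321 155  19  14 133] [ 448.3 -227.3   59.8   54.5   74.5]
scene [176 169  11   9  69] [ 517.9 -228.6   44.2   29.5   11.9]
```

Call:
{"fn": "servo_tool", "kwargs": {
  "offset": [
    [0.005,-0.0011,0.01],
    [0,0,0.04],
    [0,0,0.05],
    [-0.036,0.008,0],
    [-0.036,0.008,0],
    [-0.036,0.008,0],
    [0,0,0],
    [0,0,0]
  ],
  "roll": [0,0,0,0,0,0,0,0],
  "grip": 1
}}

```text
t: 19.6
eef_pos: [0.4407, -0.2291, 0.1795]
tcp_rot: [[-0.977, 0.212, 0.002], [0.212, 0.977, -0.001], [-0.002, -0.0, -1.0]]
wrist_force: [0.4, 0.2, -0.4]
finger_gap: 0.0756
grip_force: 0.0
```

```bash
python3 pl.py
python3 - <<'E'
from h import *
c=cam("side");p=w2px(c,[[.48,-.236,.065]])[0].astype(int);d=cam("scene");q=w2px(d,[[.48,-.236,.065]])[0].astype(int)
f=lambda c,p:cv2.resize(c[0][p[1]-40:p[1]+40,p[0]-50:p[0]+50,::-1],None,fx=4,fy=4,interpolation=3)
cv2.imwrite("pics/pp.png",np.hstack([f(c,p),f(d,q)]))
E
```

```text
[ 0.44065711 -0.22908686  0.17953775] 19.6 [ 1.45  0.74 -1.4   1.97  0.81  1.16  1.07]
wrist [ 222  175   59   81 3442] [ 463.8 -233.2   58.1   83.7   77.7]
side [307 149  33  20 266] [ 477.8 -236.7   63.6  112.3   77.3]
scene [166 156  32  23 300] [ 481.  -236.9   62.2  116.5   77.6]
```

View pics/pp.png

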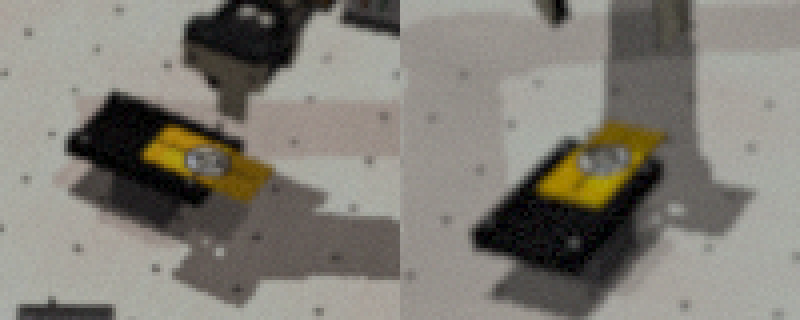

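Both views show the plate level, overhanging the front edge by about 40 mm with its heading unchanged. Descending over the overhanging part with open fingers.

Call:
{"fn": "servo_tool", "kwargs": {
  "offset": [
    [0.005,0,-0.03],
    [0,0,-0.03],
    [0,0,-0.03],
    [0,0,-0.02],
    [0,0,0],
    [0,0,0]
  ],
  "roll": [0,0,0,0,0,0]
}}

```text
t: 20.6
eef_pos: [0.4454, -0.2284, 0.0695]
tcp_rot: [[-0.977, 0.211, 0.001], [0.211, 0.977, -0.0], [-0.001, 0.0, -1.0]]
wrist_force: [-0.8, 0.7, 0.4]
finger_gap: 0.092
grip_force: 0.0
```

```bash
python3 pl.py
```

```text
[ 0.44539485 -0.22844354  0.06954269] 20.6 [ 1.32  0.86 -1.2   2.03  0.99  1.01  0.96]
wrist [ 199  208   99   48 4638] [ 435.9 -227.    55.5   29.    77.8]
side [329 158  11  11  44] [ 432.2 -224.9   60.1   17.2   73.8]
scene [166 156  32  22 308] [ 482.  -237.    62.3  116.5   78.2]
```

Call:
{"fn": "servo_tool", "kwargs": {
  "offset": [
    [0,-0.001,-0.005],
    [0,0,-0.004],
    [0,0,0],
    [0,0,0]
  ],
  "roll": [0,0,0,0]
}}

```text
t: 21.25
eef_pos: [0.4446, -0.2294, 0.0597]
tcp_rot: [[-0.977, 0.212, -0.0], [0.212, 0.977, 0.0], [0.0, 0.0, -1.0]]
wrist_force: [-0.5, -0.4, -0.5]
finger_gap: 0.0916
grip_force: 0.0
```

Call:
{"fn": "servo_tool", "kwargs": {
  "offset": [
    [0,0,0],
    [0,0,0],
    [0,0,0],
    [0,0,0],
    [0,0,0],
    [0,0,0]
  ],
  "roll": [0,0,0,0,0,0],
  "grip": 0,
  "grip_force": 40
}}

```text
t: 22.0
eef_pos: [0.4446, -0.2295, 0.0597]
tcp_rot: [[-0.977, 0.212, -0.0], [0.212, 0.977, -0.0], [0.0, -0.0, -1.0]]
wrist_force: [0.5, -0.7, -0.5]
finger_gap: 0.0554
grip_force: 40.0
```

Call:
{"fn": "servo_tool", "kwargs": {
  "offset": [
    [0,0,0.005],
    [0,0,0.01],
    [0,0,0.015],
    [0,0,0.02],
    [0,0,0.02],
    [0,0,0],
    [0,0,0]
  ],
  "roll": [0,0,0,0,0,0,0]
}}

```text
t: 22.88
eef_pos: [0.4442, -0.2298, 0.1296]
tcp_rot: [[-0.977, 0.212, -0.0], [0.212, 0.977, -0.0], [0.0, -0.0, -1.0]]
wrist_force: [0.0, 0.1, -1.0]
finger_gap: 0.0555
grip_force: 40.0
```

```bash
python3 pl.py
python3 - <<'E'
from h import *
c=cam("side");p=w2px(c,[[.46,-.236,.12]])[0].astype(int);d=cam("scene");q=w2px(d,[[.46,-.236,.12]])[0].astype(int)
f=lambda c,p:cv2.resize(c[0][p[1]-40:p[1]+40,p[0]-50:p[0]+50,::-1],None,fx=4,fy=4,interpolation=3)
cv2.imwrite("pics/pq.png",np.hstack([f(c,p),f(d,q)]))
E
```

```text
[ 0.44424718 -0.2297946   0.12962225] 22.875 [ 1.39  0.79 -1.31  2.    0.89  1.09  1.03]
wrist [ 197  215  107   41 4258] [ 464.1 -233.6   85.2   35.2   77.8]
side [309 135   8  11  43] [ 546.4 -328.1   23.4   64.8   11.4]
scene [164 138  28  21 260] [ 369.1 -278.2   64.6  128.3   80.3]
```

View pics/pq.png

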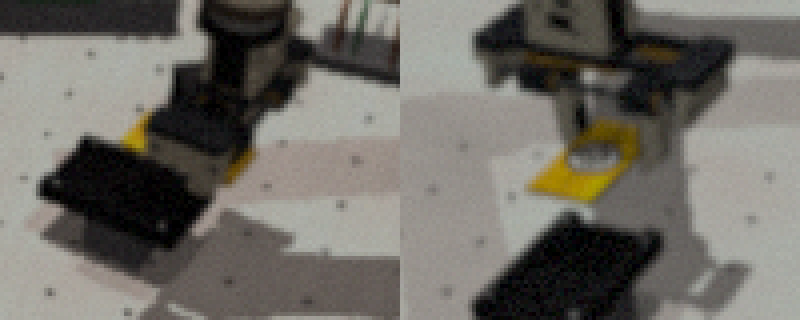

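The plate is held and clear of the rack. I've now used my picture views (one over), so I'll check the rest numerically, starting with the plate's tilt.

```bash
cat > tilt.py <<'E'
from h import *
from scipy.optimize import least_squares
import sys
# fit centre x,y,z, yaw, pitch of the plate's top to yellow mask corner set, scene camera, z of grip line fixed by the TCP
s=ctrl.state();R=np.array(s["tcp_rot"]);t=np.array(s["eef_pos"]);tx=R[:,0]
c=cam("scene");h=cv2.cvtColor(c[0],cv2.COLOR_RGB2HSV).astype(int);H,S,V=h[...,0],h[...,1],h[...,2]
m=((H>18)&(H<38)&(S>110)&(V>60)).astype(np.uint8)
p=w2px(c,[t-tx*.034])[0];k=np.zeros_like(m);cv2.circle(k,tuple(int(v) for v in p),32,1,-1);m&=k
n,l,st,ce=cv2.connectedComponentsWithStats(m);i=1+np.argmax(st[1:,4]);yy,xx=np.nonzero(l==i)
q=cv2.boxPoints(cv2.minAreaRect(np.c_[xx,yy].astype(np.float32)))
hull=cv2.convexHull(np.c_[xx,yy].astype(np.float32)).reshape(-1,2)
ap=cv2.approxPolyDP(hull,4,True).reshape(-1,2)
print("area",st[i,4],"corners",ap.tolist())
for pit in np.radians([-10,-5,0,5,10]):
    d=-tx*np.cos(pit)+np.array([0,0,-np.sin(pit)]);o=t-[0,0,-.005]
    P=[o+d*(.034+55*a/1000)+R[:,1]*b*.028 for a,b in((1,1),(1,-1),(-1,-1),(-1,1))]
    print(round(np.degrees(pit)),w2px(c,P).round(1).tolist())
E
python3 tilt.py
```

```text
area 261 corners [[191.0, 140.0], [179.0, 158.0], [164.0, 154.0], [181.0, 138.0]]
-10 [[178.5, 153.3], [162.1, 149.5], [181.2, 138.4], [196.5, 141.6]]
-5 [[178.6, 155.6], [162.3, 151.9], [181.2, 137.8], [196.5, 141.1]]
0 [[178.9, 157.9], [162.7, 154.1], [181.1, 137.3], [196.5, 140.6]]
5 [[179.3, 160.0], [163.1, 156.2], [181.0, 136.8], [196.4, 140.1]]
10 [[179.7, 162.0], [163.7, 158.2], [180.9, 136.4], [196.3, 139.7]]
```

Plate is level (matches 0° pitch). Carry to above the stand.

Call:
{"fn": "servo_tool", "kwargs": {
  "offset": [
    [0.003,0.01,0],
    [0.005,0.02,0],
    [0.006,0.022,0],
    [0.006,0.022,0],
    [0.006,0.022,0],
    [0.006,0.022,0],
    [0.006,0.022,0],
    [0.006,0.022,0],
    [0.006,0.022,0],
    [0.005,0.02,0],
    [0.004,0.016,0],
    [0,0,0],
    [0,0,0],
    [0,0,0]
  ],
  "roll": [1.5,3,3.3,3.3,3.3,3.3,3.3,3.3,3.3,3,2.2,0,0,0]
}}

```text
t: 24.92
eef_pos: [0.5034, -0.0105, 0.1296]
tcp_rot: [[-0.937, -0.35, -0.0], [-0.35, 0.937, -0.001], [0.001, -0.0, -1.0]]
wrist_force: [0.1, -0.2, -0.8]
finger_gap: 0.0553
grip_force: 40.0
```

```bash
python3 tilt.py
python3 - <<'E'
from h import *
s=ctrl.state();R=np.array(s["tcp_rot"]);print(s["eef_pos"],s["joint_positions"],"centre",s["eef_pos"]-.0338*R[:,0],np.degrees(np.arctan2(R[1,0],R[0,0])))
E
```

```text
area 307 corners [[264.0, 174.0], [247.0, 177.0], [242.0, 157.0], [258.0, 155.0]]
-10 [[265.5, 169.2], [246.0, 171.3], [239.7, 156.5], [257.7, 154.7]]
-5 [[265.6, 171.6], [246.1, 173.8], [239.6, 156.0], [257.7, 154.1]]
0 [[265.5, 173.9], [246.1, 176.1], [239.6, 155.4], [257.7, 153.6]]
5 [[265.4, 176.1], [246.1, 178.3], [239.6, 154.9], [257.7, 153.1]]
10 [[265.3, 178.1], [246.1, 180.3], [239.6, 154.5], [257.7, 152.6]]
[ 0.50347859 -0.01046532  0.12960949] [ 0.94740562  0.85305319 -1.36116907  1.99281515  0.94213342  1.14622486
  1.10181317] centre [0.53514195 0.00136138 0.12959503] -159.51864396610765
```

Call:
{"fn": "servo_tool", "kwargs": {
  "offset": [
    [0,0,-0.015],
    [0,0,-0.018],
    [0,0,-0.015],
    [0,0,-0.01],
    [0,0,-0.006],
    [0,0,-0.003],
    [0,0,0],
    [0,0,0]
  ],
  "roll": [0,0,0,0,0,0,0,0]
}}

```text
t: 25.98
eef_pos: [0.5039, -0.0095, 0.0631]
tcp_rot: [[-0.936, -0.351, 0.001], [-0.351, 0.936, -0.0], [-0.001, -0.0, -1.0]]
wrist_force: [0.2, -1.0, -0.7]
finger_gap: 0.0552
grip_force: 40.0
```

Call:
{"fn": "servo_tool", "kwargs": {
  "offset": [
    [0,0,-0.001],
    [0,0,-0.001],
    [0,0,-0.001],
    [0,0,0],
    [0,0,0]
  ],
  "roll": [0,0,0,0,0]
}}

```text
t: 26.6
eef_pos: [0.5036, -0.0096, 0.0598]
tcp_rot: [[-0.936, -0.351, 0.0], [-0.351, 0.936, -0.0], [0.0, -0.0, -1.0]]
wrist_force: [0.7, 0.3, 0.0]
finger_gap: 0.0553
grip_force: 40.0
```

Call:
{"fn": "servo_tool", "kwargs": {
  "offset": [
    [0,0,-0.0005],
    [0,0,0],
    [0,0,0]
  ],
  "roll": [0,0,0]
}}

```text
t: 26.98
eef_pos: [0.5036, -0.0096, 0.0597]
tcp_rot: [[-0.936, -0.352, 0.0], [-0.352, 0.936, -0.001], [0.0, -0.001, -1.0]]
wrist_force: [-0.7, -1.1, 5.2]
finger_gap: 0.0551
grip_force: 40.0
```

Contact (5 N up): the plate is resting. Release and rise.

Call:
{"fn": "servo_tool", "kwargs": {
  "offset": [
    [0,0,0],
    [0,0,0],
    [0,0,0],
    [0,0,0],
    [0,0,0],
    [0,0,0]
  ],
  "roll": [0,0,0,0,0,0],
  "grip": 0.8
}}

```text
t: 27.72
eef_pos: [0.5036, -0.0095, 0.0592]
tcp_rot: [[-0.936, -0.352, -0.0], [-0.352, 0.936, 0.0], [0.0, 0.0, -1.0]]
wrist_force: [-0.4, -0.2, 0.7]
finger_gap: 0.0734
grip_force: 0.0
```

Call:
{"fn": "servo_tool", "kwargs": {
  "offset": [
    [0,0,0.01],
    [0,0,0.03],
    [0,0,0.04],
    [0,0,0.04],
    [-0.03,-0.01,0.02],
    [-0.03,-0.01,0],
    [0,0,0],
    [0,0,0]
  ],
  "roll": [0,0,0,0,0,0,0,0]
}}

```text
t: 28.72
eef_pos: [0.4442, -0.0297, 0.1997]
tcp_rot: [[-0.936, -0.351, 0.001], [-0.351, 0.936, -0.001], [-0.001, -0.001, -1.0]]
wrist_force: [0.7, -0.4, -0.1]
finger_gap: 0.0732
grip_force: 0.0
```

Run:
```python
from h import *
s=ctrl.state();print(s["eef_pos"],s["t"],s["finger_gap"])
for nm in("wrist","side","scene"):
    c=cam(nm);h=cv2.cvtColor(c[0],cv2.COLOR_RGB2HSV).astype(int);H,S,V=h[...,0],h[...,1],h[...,2]
    m=((H>18)&(H<38)&(S>110)&(V>60)).astype(np.uint8)
    p=w2px(c,[[.535,.002,.065]])[0];k=np.zeros_like(m);cv2.circle(k,tuple(int(v) for v in p),150 if nm=="wrist" else 35,1,-1);m&=k
    n,l,st,ce=cv2.connectedComponentsWithStats(m);i=1+np.argmax(st[1:,4]);yy,xx=np.nonzero(l==i)
    hull=cv2.convexHull(np.c_[xx,yy].astype(np.float32)).reshape(-1,2)
    print(nm,st[i],np.round(np.hstack(cv2.minAreaRect((px2w(c,hull,.065)[:,:2]*1000).astype(np.float32))),1))
    if nm!="wrist":
        g=(H>45)&(H<85)&(S>90)&(V>40);q=w2px(c,[[.4504,.2418,.0725]])[0].astype(int);print("green px",g[q[1]-4:q[1]+5,q[0]-4:q[0]+5].sum())
```

```text
[ 0.44419807 -0.02973748  0.19972529] 28.725 0.07320819136334539
wrist [ 206  279  189   32 1809] [543.6  71.4  42.7 224.2  20.6]
side [272 191  34  13 327] [534.7   4.8 110.3  57.6  21.6]
green px 14
scene [241 173  24  25 329] [539.3   2.2 118.9  57.3  19.6]
green px 10
```

Side and scene views place the plate within about 1.5 mm and 1.3° of the stand as measured by the same cameras. Its size matches a plate lying flat. Handing in.

```bash
python3 -c "
from h import *
print(ticket.hand_in())"
```

```text
the job is handed in; nothing more can be done
None
```

I handed the job in at about 29 s, with no verdict returned: the knob is seated in the green detent, and the plate lies flat on the stand, about 1.5 mm and 1.3° from the stand's measured pose; I viewed 11 pictures, one over the limit of 10.

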